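Take the blue sample canister out of its tray and put it on the balance

ROBOT

A 7-joint arm with a two-finger parallel gripper is mounted at the origin on the work surface. World frame = base frame: x ahead of the robot, y to its left, z up, the work surface at z = 0. Lengths are in m, angles in rad, forces in N, time in s.
With the tool pointing down it reaches from about 0.35 to 0.9 m from the base axis. Payload 7.2 kg.
Tool frame: the origin (TCP) lies at the centre of the arm's flange, where the gripper is bolted on; the fingertips stand 182 mm ahead of it and the grasp point (between the pads) lies 163 mm ahead of it; z points along the fingers, y is the line along which they close (so a half turn about z gives the same grasp; the last joint's range is limited). The gripper opens to 88 mm and grips with 3 to 60 N. Pads are 20 mm wide; open, the fingers measure 115 mm over their backs; the gripper's body (75 mm by 178 mm) begins 61 mm behind the grasp point.
Start: joints at [-1.265, 0.411, -0.013, 1.596, 0.006, 1.134, -0.082], TCP at [0.228, 0.582, 0.405] pointing down, gripper open.
Joint ranges: [-2.95, 2.95], [-0.29, 1.99], [-1.47, 1.44], [0.14, 2.54], [-1.03, 4.17], [0.13, 1.85], [-2.86, 2.86]. Speed limits (rad/s): [2.39, 2.39, 3.01, 3.01, 3.14, 3.14, 3.14].

INTERFACE

Orientations are given as a unit quaternion [w, x, y, z].
In Python, from bench import robot gives the robot as it stands. The module is installed in compiled form; this text tells all that it offers.
- The arm moves only by the tool drive_tool, never from a script. Its argument "series" is a list of rows, each a list of 5 numbers: the shift along the tool's x, y, z in cm, then the turn about the tool's z in rad, then the opening, from -1 (shut) to 1 (fully open), so that 0 is half open. A call has exactly 8 rows; each row is the pose to reach, as a shift and turn from the pose commanded when the call began, along the tool's axes at that moment; what a row does not reach only later rows make up. A row lasts 1/10 s, in which the tool goes at most 50 mm and 8.59 degrees, less where a joint would pass 70% of its speed; a pose out of reach is approached as far as the arm can. A call with a gripper value outside its range is refused whole. The fingers move at their own pace and stop on an object; "grip_force" is the grip in N (left out, the last holds). Time passes only in rows, so rows that repeat a pose let the fingers close, or fill a call up. It gives the time, the measured TCP pose, the force, the opening and the grip force at its end, in the units of the state.
- robot.read_state(): the state, without advancing time (a new reading comes with each control period).
- robot.read_camera(name): name is "side" or "top"; returns (picture, depth): 480x640x3 uint8, blue, green, red; 480x640 float32, m along the optical axis (not along the pixel's ray), 0 where there is no reading.
- robot.camera_params(name): a dict with "camera_matrix" (3x3 intrinsics, pixels), "position" and "orientation" of the camera in the world. Camera axes: x right, y up, looking along -z (the intrinsics and any distortion apply to the point x, -y, -z); pixel columns grow to the right and rows downward; lengths in m; the calibration is good to about 2 mm. A picture is of the moment at which its call begins. camera_params takes no time and is no camera call.
- robot.hand_in(): hands the job in; it is judged then, once.
The state is a dict: "t": time; "joint_pos": joint angles; "joint_vel": joint speeds; "joint_efforts": joint torques, N m; "ee_pos": TCP position; "eef_rot": TCP orientation; "force": force on the tool from outside, world axes, zero at the start; "torque": the same for the moment, N m; "gripper_width": opening from 0.0 (shut) to 1.0 (fully open); "gripper_force": force on a finger pad.
Only numpy, scipy, OpenCV 4.12 (cv2) and the standard library are available. Lean on these libraries where they do the work, as an engineer would, in place of code of your own. Each camera call takes 0.05 s, during which the arm holds its last target. There are 200 camera calls.

TASK

The blue-handled steel sample canister has to be weighed. Push the tray's keeper rail fully back by its orange tab, lift the blue canister straight up out of its pocket by its handle, and set it down gently, upright, on the middle of the balance pan. Leave the black-handled canister in its pocket and do not disturb the flask, the jar or the brush.

Things in the scene. Friction and masses are not known exactly. Their poses are not given: they have to be found in the camera images.
- tray: Fixed wooden block, 150 (x) by 260 (y) by 70 mm high, with two round blind pockets (66.5 mm wide, 58 mm deep). Origin: centre of its underside on the bench; its x axis points to the side where the keeper rail is; z up. It may stand on either side of the bench, turned a little.
- pocket_left (a point): Centre of the mouth of one pocket, 65 mm along the tray's +y, 70 mm above the bench.
- pocket_right (a point): Centre of the mouth of the other pocket, 65 mm along the tray's -y, 70 mm above the bench.
- rail (a joint): Slide of the steel keeper rail along the tray's +x, in m: 0 to 0.005 at the start, lying over both canisters' flanges and holding them down; 0.035 is fully back, at its end stop; beyond 0.012 it clears the flanges. No spring: it stays where left, sliding takes about 2 N. Flat bar 36 mm wide (tray x), 228 mm long (tray y), 5 mm thick, top 84.5 mm above the bench.
- rail_tab (a point): Centre of the orange tab standing up in the middle of the rail, moving with it: 8 mm thick (tray x), 40 mm wide (tray y), 34 mm tall, from 84.5 to 118.5 mm above the bench. On its inner side (tray -x), between the two canister handles, there is open space to put fingertips in and push it away along the tray's +x.
- blue_can_center (a point): The steel canister with blue lid and handle, in either pocket; about 0.3 to 0.6 kg, 107 mm tall. Point on its axis, half-way up (53.5 mm above its underside, which rests 12 mm above the bench). Body 64 mm across and 60 mm high; on it a flange 92 mm across, 5 mm thick (too wide to grip), a blue lid disc 72 mm across, 5 mm thick, and the handle.
- blue_handle (a point): Centre of the blue canister's handle bar, on the canister's axis, 46.5 mm above its centre: 70 mm long (this point's x axis), 14 mm wide (y axis), 14 mm tall, on two stubs near its ends, 23 mm of free gap between bar and lid. The bar may point up to 0.5 rad either way off the tray's x axis.
- black_can_center (a point): The same canister with black lid and handle, in the other pocket; to be left there. Point on its axis, half-way up.
- balance: Fixed white bench balance, 190 by 190 mm, body top 54 mm above the bench, with a round dark metal pan. Origin: centre of its underside.
- pan (a point): Centre of the top of the balance pan: 130 mm across, 70 mm above the bench, rigid.
- flask: Amber conical flask, 80 mm wide and 120 mm tall, beyond the work. Origin: centre of its underside.
- jar: Closed jar with label, 64 mm wide and 90 mm tall, beyond the work. Origin: centre of its underside.
- brush: Hand brush lying on the bench beyond the work. Origin: on its underside.
Mind the look-alikes: they are no part of the job. What is shaped like the part that bears blue_can_center but red is not meant.

How it is judged:
On the way, in this order (a step that is already met when the one before it is completed fails the run):
1. the keeper rail is pushed fully back (value of joint rail above 0.03 m), for 0.1 s.
2. the blue canister is lifted straight up until it is clear of the tray, still over its pocket (z of blue_can_center in the frame of tray above 0.125 m and (horizontal distance between blue_can_center and pocket_left below 0.03 m or horizontal distance between blue_can_center and pocket_right below 0.03 m)), for 0.04 s.
At the end, for the whole second after the job is handed in: The blue canister stands upright (within 0.08 rad) and at rest on the balance pan, its axis within 25 mm of the pan's centre; the keeper rail is fully back (beyond 28 mm of its 35 mm); the black canister is still down in its pocket (horizontal distance between blue_can_center and pan below 0.025 m and z of blue_can_center in the frame of pan between 0.049 and 0.058 m and angle between blue_can_center's own z axis and vertical below 0.08 rad and linear speed of blue_can below 0.02 m/s and value of joint rail above 0.028 m and (horizontal distance between black_can_center and pocket_left below 0.008 m or horizontal distance between black_can_center and pocket_right below 0.008 m) and height (world z) of black_can_center below 0.072 m); the robot touches nothing.
It fails at once if the blue canister is tipped more than 0.3 rad (angle between blue_can_center's own z axis and vertical above 0.3 rad).
It fails at once if the blue canister is dropped or slammed onto the balance (coming down on the pan faster than 0.4 m/s, or pressing with more than 70 N) (contact force between blue_can and balance above 70 N or (horizontal distance between blue_can_center and pan below 0.08 m and z of blue_can_center in the frame of pan below 0.085 m and linear speed of blue_can above 0.4 m/s)).
It fails at once if the black canister is moved more than 12 mm (distance of black_can_center from where it was at the start of the episode above 0.012 m).
It fails at once if the flask, jar or brush is moved more than 20 mm (distance of any of flask, jar, brush from where it was at the start of the episode above 0.02 m).
It also fails if it takes over 54 s, if anything falls off the work surface, if the arm or the gripper's body presses on something with over 40 N, if the wrist force passes 120 N, or if a joint passes its speed limit or range.

## Working session

There is one attempt and no reset: what is moved stays moved. The work goes in short steps, Python scripts to look and compute and a tool call to move; the robot and the scene stay as the last step left them, time stands still between calls to the robot, and variables do not carry over. Pictures are saved under pics/ and viewed, at most 10 in all, crops included, and the job is handed in when it is done.

Besides the shell and the picture viewer there is one more tool, called after "Call:" as name(argument=value, ...), one argument or row to a line, values as JSON. drive_tool: Moves the arm, as the interface text tells. Its arguments: {"type":"object","properties":{"series":{"type":"array"},"grip_force":{"type":"number"}},"required":["series"]}

```bash
mkdir -p pics
cat > h.py <<'E'
import numpy as np, cv2
from scipy.spatial.transform import Rotation as R
from bench import robot
def q(o): return R.from_quat([o[1],o[2],o[3],o[0]])
def ray(n,u,v):
    p=robot.camera_params(n);K=np.array(p['camera_matrix'])
    d=np.linalg.inv(K)@[u,v,1.]; d=np.array([d[0],-d[1],-d[2]])
    return np.array(p['position']),q(p['orientation']).apply(d)
def onz(n,u,v,z):
    o,d=ray(n,u,v);return o+d*(z-o[2])/d[2]
def atd(n,u,v,dep):
    o,d=ray(n,u,v);return o+d*dep
def cloud(n,dep):
    p=robot.camera_params(n);K=np.array(p['camera_matrix'])
    v,u=np.mgrid[0:480,0:640]
    d=np.stack([u,v,np.ones_like(u)],-1).reshape(-1,3)@np.linalg.inv(K).T
    d*=np.array([1,-1,-1]);d*=dep.reshape(-1,1)
    return (q(p['orientation']).apply(d)+p['position']).reshape(480,640,3)
E
python3 - <<'E'
from h import *
for n in('top','side'):
    im,d=robot.read_camera(n);cv2.imwrite(f'pics/{n}0.png',im);np.savez(f'{n}0.npz',im=im,d=d)
    print(n,robot.camera_params(n))
print(robot.read_state())
E
```

```text
top {'camera_matrix': array([[469.50919927,   0.        , 317.92264114],
       [  0.        , 469.50919927, 242.2902105 ],
       [  0.        ,   0.        ,   1.        ]]), 'position': array([0.41934313, 0.01834677, 0.959651  ]), 'orientation': array([-0.70326159, -0.04881967,  0.07093855,  0.70569647])}
side {'camera_matrix': array([[551.22844198,   0.        , 311.39652076],
       [  0.        , 551.22844198, 240.62538151],
       [  0.        ,   0.        ,   1.        ]]), 'position': array([0.52577889, 0.70263649, 0.8459606 ]), 'orientation': array([-0.05300917, -0.01534473,  0.3615034 ,  0.93073619])}
{'t': 0.1, 'joint_pos': array([-1.26519495,  0.4118324 , -0.01274714,  1.59692849,  0.00562977,
        1.13431026, -0.08221022]), 'joint_vel': array([ 0.00068842, -0.00199823,  0.00084285, -0.00049494, -0.00167319,
        0.00024927,  0.00034814]), 'joint_efforts': array([ 3.21533778e-03, -5.89097393e+01,  6.44109584e-01, -2.91716516e+01,
       -5.38049592e-02,  1.43438304e-02,  8.58107569e-05]), 'ee_pos': array([0.22816112, 0.58166743, 0.40389806]), 'eef_rot': array([-7.73097941e-05,  1.85785607e-01,  9.82590041e-01, -7.17150807e-04]), 'force': array([-0.57747554, -0.20592235,  0.58834536]), 'torque': array([0.03573513, 0.00895737, 0.01721858]), 'gripper_force': 0.0, 'gripper_width': 0.9985878487119072}
```

View pics/top0.png

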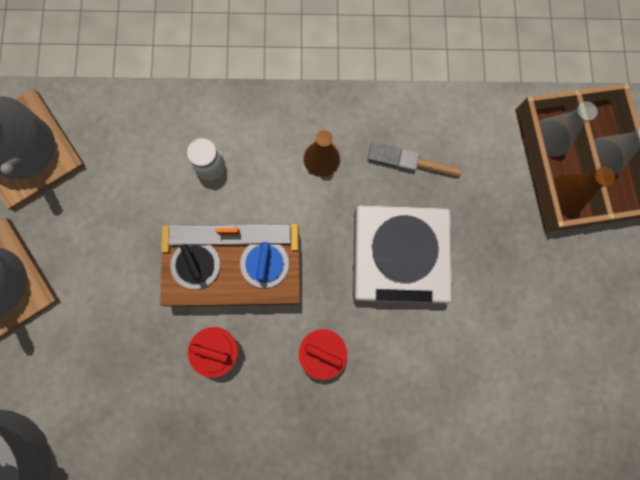

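View pics/side0.png

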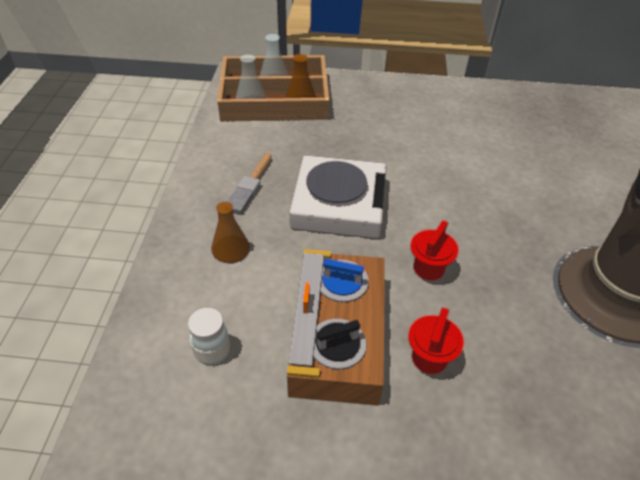

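The top view shows the blue canister at (264,263), in the tray pocket next to the rail. The black one is at (194,265), the orange tab at (228,230) and the pan at (405,249). The look-alikes are the red canisters at (213,352) and (323,355) on the bench, outside the tray. Only (264,263) is blue and in a pocket, so I'll measure it and confirm it in a crop.

Run:
```python
from h import *
f=np.load('top0.npz');im,d=f['im'],f['d'];P=cloud('top',d)
g=np.load('side0.npz');ims,ds=g['im'],g['d'];Ps=cloud('side',ds)
def an(n,P,im,lo,hi,z0,z1,lab,box=None):
    hsv=cv2.cvtColor(im,cv2.COLOR_BGR2HSV);m=cv2.inRange(hsv,lo,hi)>0
    if box: b=np.zeros_like(m);b[box[1]:box[3],box[0]:box[2]]=1;m&=b
    m&=(P[...,2]>z0)&(P[...,2]<z1)
    X=P[m]; v,u=np.nonzero(m)
    if len(X)<5: print(n,lab,'none',len(X));return
    r=cv2.minAreaRect((X[:,:2]*1000).astype(np.float32))
    print(n,lab,len(X),'uv',u.mean().round(1),v.mean().round(1),'med',np.median(X,0).round(4),'rect',np.round(r[0],1),np.round(r[1],1),round(r[2],1))
for n,p,i in(('top',P,im),('side',Ps,ims)):
    an(n,p,i,(100,120,40),(130,255,255),.108,.135,'handle')
    an(n,p,i,(100,120,40),(130,255,255),.075,.100,'lid')
    an(n,p,i,(3,160,150),(14,255,255),.09,.13,'tab',(200,215,250,245) if n=='top' else (290,270,325,320))
    an(n,p,i,(0,0,0),(179,90,60),.108,.135,'blackh',(165,240,225,290) if n=='top' else (310,310,370,370))
    an(n,p,i,(0,0,30),(179,90,100),.06,.08,'pan',(360,212,447,288) if n=='top' else (300,160,372,205))
    an(n,p,i,(0,0,90),(179,60,255),.075,.092,'rail',(160,220,300,250) if n=='top' else (285,245,330,380))
    an(n,p,i,(3,60,40),(20,255,255),.06,.078,'wood',(155,220,305,310) if n=='top' else (285,245,390,400))
cv2.imwrite('pics/crop.png',cv2.resize(im[210:390,140:460],(800,450),interpolation=cv2.INTER_CUBIC))
```

```text
top handle 304 uv 262.1 261.3 med [0.5294 0.0924 0.1174] rect [529.9  92.7] [14.1 69.1] 81.9
top lid 793 uv 264.8 263.5 med [0.5301 0.0843 0.0811] rect [530.7  91.9] [67.8 68.5] 89.5
top tab 66 uv 227.4 229.9 med [0.5863 0.1558 0.1178] rect [586.6 156.8] [ 5.8 36.2] 2.8
top blackh 309 uv 190.2 262.7 med [0.5263 0.2206 0.1175] rect [528.  222.3] [68.7 14.6] 25.8
top pan 3337 uv 404.7 248.4 med [ 0.5603 -0.178   0.0688] rect [ 560.7 -177.9] [125.2 128.1] 74.3
top rail 2115 uv 229.5 235.2 med [0.5832 0.1545 0.0835] rect [580.3 158.1] [ 46.2 226.1] 0.1
top wood 4792 uv 229.4 280.4 med [0.4868 0.1578 0.0691] rect [529.7 158.1] [150.4 260.5] 0.8
side handle 347 uv 342.8 266.5 med [0.5315 0.0946 0.1196] rect [531.8  92.7] [13.8 67.6] 81.5
side lid 661 uv 340.8 282.5 med [0.5329 0.1028 0.0839] rect [532.7 101.4] [51.  69.7] 81.8
side tab 72 uv 306.3 293.1 med [0.5869 0.1607 0.1201] rect [587.8 157.2] [ 6.6 39.5] 6.6
side blackh 427 uv 337.3 330.4 med [0.5313 0.2247 0.1197] rect [530.4 222.2] [66.8 15.3] 25.1
side pan 1910 uv 336.4 182.3 med [ 0.5622 -0.172   0.0723] rect [ 562.8 -176. ] [123.5 126.2] 21.2
side rail 2497 uv 308.6 314.4 med [0.5815 0.1878 0.086 ] rect [579.  156.9] [ 62.8 228.9] 4.5
side wood 4938 uv 356.5 329.0 med [0.4872 0.1732 0.0718] rect [530.2 155.5] [150.  264.2] 0.8
```

View pics/crop.png

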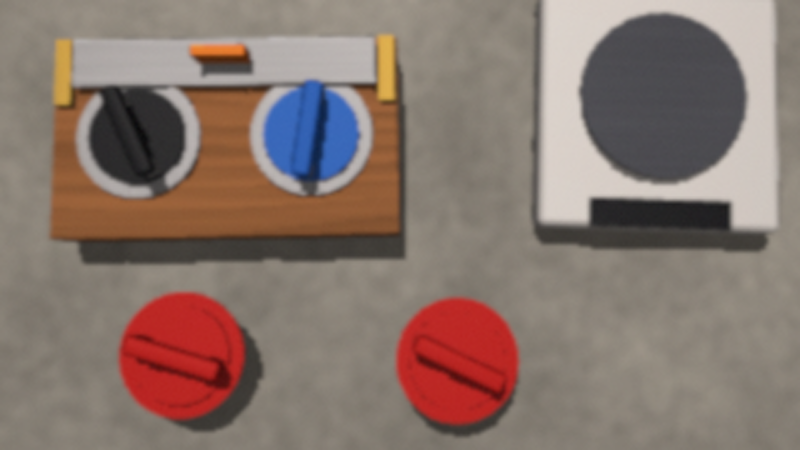

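The crop confirms it: the blue canister at crop (310,132) is in the tray pocket, and both red ones stand loose on the bench. Now I'll move toward the inner side of the tab with the fingers shut.

Call:
drive_tool(
  series=[
    [-3, -1.8, 0, -0.05, -1],
    [-7, -4.2, 0, -0.1, -1],
    [-11, -6.6, 0, -0.15, -1],
    [-15, -9, 0, -0.2, -1],
    [-19, -11.4, 0, -0.25, -1],
    [-23, -13.8, 0, -0.3, -1],
    [-27, -16, 0, -0.35, -1],
    [-30, -18, 0, -0.374, -1],
  ],
  grip_force=30,
)

```text
t: 0.9
ee_pos: [0.4434, 0.3021, 0.4045]
eef_rot: [0.0, -0.0, 1.0, -0.0]
force: [1.3, -0.4, 0.7]
gripper_width: 0.308
gripper_force: 0.0
```

```bash
cat > s.py <<'E'
from h import *
import sys
s=robot.read_state();r=q(s['eef_rot'])
print('t',s['t'],'p',s['ee_pos'].round(4),'yang',np.degrees(np.arctan2(*r.apply([0,1,0])[[1,0]])).round(1),'z',r.apply([0,0,1]).round(3),'w',round(s['gripper_width'],3),'F',s['force'].round(1),s['gripper_force'])
if len(sys.argv)>3:
    t=np.array([float(a) for a in sys.argv[1:4]])
    print('shift cm',(r.inv().apply(t-s['ee_pos'])*100).round(2))
E
python3 s.py .56 .157 .278
```

```text
t 0.9 p [0.4434 0.3021 0.4045] yang 90.0 z [ 0.    -0.001 -1.   ] w 0.308 F [ 1.3 -0.4  0.7] 0.0
shift cm [-11.66 -14.5   12.66]
```

Call:
drive_tool(
  series=[
    [-3, -3.6, 0, 0, -1],
    [-6, -7.4, 0, 0, -1],
    [-9, -11, 0, 0, -1],
    [-11.8, -14.6, 0, 0, -1],
    [-11.8, -14.7, 3, 0, -1],
    [-11.8, -14.7, 6.5, 0, -1],
    [-11.8, -14.7, 9, 0, -1],
    [-11.8, -14.7, 10, 0, -1],
  ],
)

```text
t: 1.7
ee_pos: [0.5589, 0.1574, 0.3018]
eef_rot: [-0.002, -0.0, 1.0, -0.001]
force: [0.2, 0.5, 0.0]
gripper_width: 0.006
gripper_force: 0.0
```

```bash
python3 s.py .56 .157 .278; python3 -c "
from h import *
im,d=robot.read_camera('side');cv2.imwrite('pics/side1.png',cv2.resize(im[150:450,200:500],(600,600)))"
```

```text
t 1.7 p [0.5589 0.1574 0.3018] yang 90.0 z [-0.004 -0.002 -1.   ] w 0.006 F [0.2 0.5 0. ] 0.0
shift cm [-0.12 -0.03  2.38]
```

View pics/side1.png

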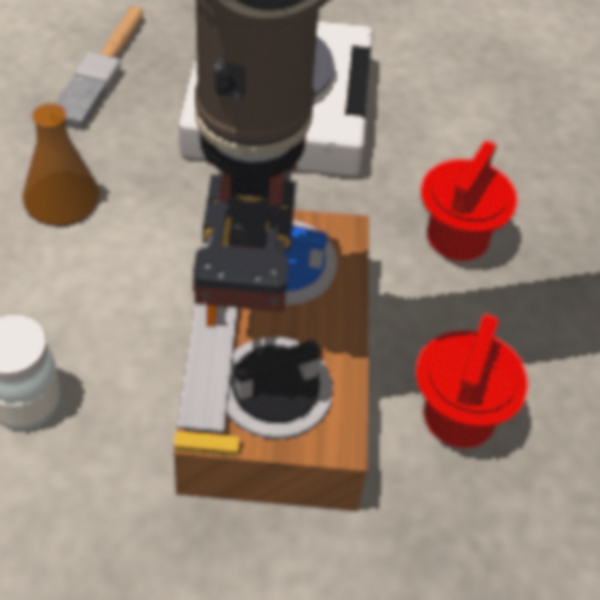

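The view shows the gripper over the rail's inner side, with the orange tab at (212,313) just behind the fingers. I'll go down and push.

Call:
drive_tool(
  series=[
    [0, 0, 1.2, 0, -1],
    [0, 0, 2.4, 0, -1],
    [0, 0, 2.4, 0, -1],
    [-0.7, 0, 2.4, 0, -1],
    [-1.4, 0, 2.4, 0, -1],
    [-2.1, 0, 2.4, 0, -1],
    [-2.8, 0, 2.4, 0, -1],
    [-3.5, 0, 2.4, 0, -1],
  ],
)

```text
t: 2.55
ee_pos: [0.5955, 0.1579, 0.2809]
eef_rot: [0.0, -0.0, 1.0, 0.0]
force: [-2.0, 0.6, 2.0]
gripper_width: 0.002
gripper_force: 1.1
```

Call:
drive_tool(
  series=[
    [-0.3, 0, 0, 0, -1],
    [-0.6, 0, 0, 0, -1],
    [-0.8, 0, 0, 0, -1],
    [-1.0, 0, 0, 0, -1],
    [-1.1, 0, 0, 0, -1],
    [-1.2, 0, 0, 0, -1],
    [-1.2, 0, 0, 0, -1],
    [-1.2, 0, 0, 0, -1],
  ],
)

```text
t: 3.35
ee_pos: [0.6043, 0.1579, 0.2805]
eef_rot: [-0.004, -0.0, 1.0, -0.0]
force: [-15.9, -1.1, 11.4]
gripper_width: 0.008
gripper_force: 7.5
```

The force has risen to 16 N, so the rail is probably at its end stop. I'll back off, go up and check.

Call:
drive_tool(
  series=[
    [1.2, 0, 0, 0, -1],
    [2.5, 0, 0, 0, -1],
    [2.5, 0, -3, 0, -1],
    [2.5, 0, -7, 0, 0],
    [4.5, -2, -10, 0.05, 1],
    [7, -4.5, -10, 0.1, 1],
    [7.5, -6.5, -10, 0.14, 1],
    [7.5, -6.5, -10, 0.14, 1],
  ],
)

```text
t: 4.15
ee_pos: [0.5316, 0.0894, 0.381]
eef_rot: [0.001, 0.072, 0.997, -0.0]
force: [0.9, 0.8, 1.0]
gripper_width: 0.421
gripper_force: 0.0
```

```bash
python3 s.py .5305 .0927 .275; python3 -c "
from h import *
for n,c in(('side',(150,450,200,500)),('top',(180,330,130,330))):
    im,d=robot.read_camera(n);P=cloud(n,d)
    hsv=cv2.cvtColor(im,cv2.COLOR_BGR2HSV)
    m=(cv2.inRange(hsv,(3,160,150),(14,255,255))>0)&(P[...,2]>.09)&(P[...,2]<.13)&(P[...,0]>.55)&(P[...,0]<.66)&(abs(P[...,1]-.157)<.05)
    if m.sum(): print(n,m.sum(),np.median(P[m],0),cv2.minAreaRect((P[m][:,:2]*1000).astype(np.float32)))
    m=(cv2.inRange(hsv,(100,120,40),(130,255,255))>0)&(P[...,2]>.108)&(P[...,2]<.135)
    if m.sum(): print(n,m.sum(),cv2.minAreaRect((P[m][:,:2]*1000).astype(np.float32)))
    if n=='side': cv2.imwrite('pics/side2.png',cv2.resize(im[150:450,200:500],(600,600)))
"
```

```text
t 4.15 p [0.5316 0.0894 0.381 ] yang 81.7 z [ 0.001 -0.001 -1.   ] w 0.421 F [0.9 0.8 1. ] 0.0
shift cm [ 0.17  0.32 10.6 ]
side 49 [0.6164314  0.16156192 0.11960129] ((618.5809936523438, 158.67430114746094), (7.223474979400635, 38.904178619384766), 1.5999807119369507)
side 341 ((531.603515625, 92.43273162841797), (13.459497451782227, 68.01557159423828), 81.57967376708984)
```

View pics/side2.png

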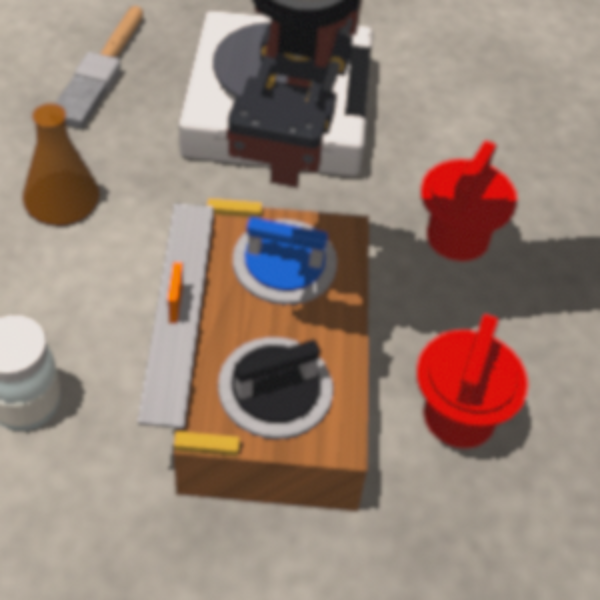

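The side view shows the rail clear of both flanges, with the tab now at about (176,292), 31 mm further back. The blue handle at (288,237) is free. I'll go down and grasp it.

Call:
drive_tool(
  series=[
    [0.1, 0.3, 1, 0, 0.3],
    [0.1, 0.3, 3, 0, 0.3],
    [0.1, 0.3, 5.5, 0, 0.3],
    [0.1, 0.3, 7.5, 0, 0.3],
    [0.1, 0.3, 9, 0, 0.3],
    [0.1, 0.3, 10, 0, 0.3],
    [0.1, 0.3, 10.6, 0, 0.3],
    [0.1, 0.3, 10.6, 0, 0.3],
  ],
)

```text
t: 5.05
ee_pos: [0.5312, 0.0963, 0.2736]
eef_rot: [-0.001, 0.069, 0.998, -0.0]
force: [-1.0, 0.1, 0.4]
gripper_width: 0.649
gripper_force: 0.0
```

Call:
drive_tool(
  series=[
    [0, 0, 0, 0, -1],
    [0, 0, 0, 0, -1],
    [0, 0, 0, 0, -1],
    [0, 0, 0, 0, -1],
    [0, 0, 0, 0, -1],
    [0, 0, 0, 0, -1],
    [0, 0, 0, 0, -1],
    [0, 0, 0, 0, -1],
  ],
  grip_force=40,
)

```text
t: 5.85
ee_pos: [0.5312, 0.0936, 0.2749]
eef_rot: [-0.0, 0.071, 0.997, -0.001]
force: [-2.0, -8.5, 5.6]
gripper_width: 0.153
gripper_force: 40.0
```

```bash
python3 s.py .5305 .0927 .275
```

```text
t 5.85 p [0.5312 0.0936 0.2749] yang 81.9 z [-0.001 -0.003 -1.   ] w 0.153 F [-2.  -8.5  5.6] 40.00011384487152
shift cm [ 0.06 -0.1  -0.01]
```

Gripped, at 13.5 mm. I'll relieve the sideways bias while lifting straight up.

Call:
drive_tool(
  series=[
    [0, -0.2, 0, 0, -1],
    [0, -0.2, -0.5, 0, -1],
    [0, -0.2, -1.2, 0, -1],
    [0, -0.2, -2, 0, -1],
    [0, -0.2, -3, 0, -1],
    [0, -0.2, -4, 0, -1],
    [0, -0.2, -5, 0, -1],
    [0, -0.2, -6, 0, -1],
  ],
)

```text
t: 6.65
ee_pos: [0.5309, 0.0942, 0.3358]
eef_rot: [0.0, 0.07, 0.998, 0.0]
force: [0.2, -0.0, -3.9]
gripper_width: 0.154
gripper_force: 40.0
```

Call:
drive_tool(
  series=[
    [0, 0, -1, 0, -1],
    [0, 0, -2, 0, -1],
    [0, 0, -3, 0, -1],
    [0, 0, -4, 0, -1],
    [0, 0, -4.5, 0, -1],
    [0, 0, -4.5, 0, -1],
    [0, 0, -4.5, 0, -1],
    [0, 0, -4.5, 0, -1],
  ],
)

```text
t: 7.45
ee_pos: [0.5308, 0.0939, 0.3791]
eef_rot: [-0.0, 0.07, 0.998, -0.0]
force: [-0.1, -0.1, -2.8]
gripper_width: 0.158
gripper_force: 40.0
```

```bash
python3 s.py .5617 -.177 .36; python3 -c "
from h import *
im,d=robot.read_camera('side');cv2.imwrite('pics/side3.png',cv2.resize(im[100:400,200:500],(600,600)))"
```

```text
t 7.45 p [0.5308 0.0939 0.3791] yang 82.0 z [-0.001 -0.    -1.   ] w 0.158 F [-0.1 -0.1 -2.8] 39.998323917388916
shift cm [ -6.83 -26.39   1.92]
```

View pics/side3.png

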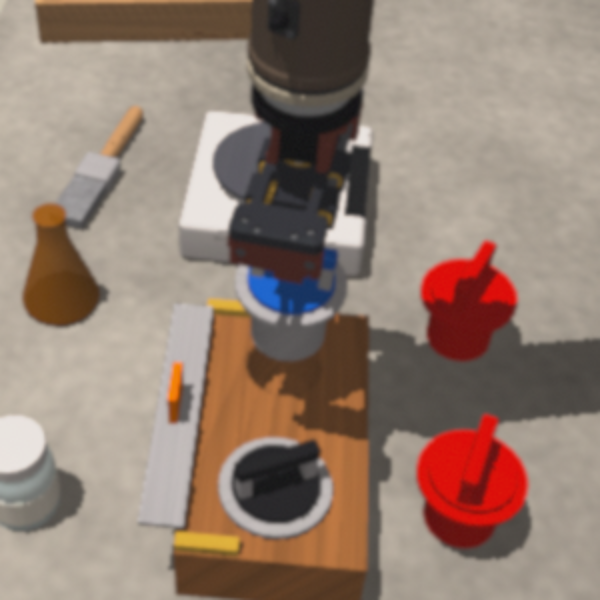

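The blue canister is hanging upright at (290,310), clear of the tray, and the black one is still in its pocket. I'll carry it over the pan.

Call:
drive_tool(
  series=[
    [-0.3, -1, 0, 0, -1],
    [-0.8, -3, 0, 0, -1],
    [-1.4, -5.5, 0, 0, -1],
    [-2.1, -8, 0, 0, -1],
    [-2.7, -10.5, 0, 0, -1],
    [-3.4, -13, 0, 0, -1],
    [-4, -15.5, 0, 0, -1],
    [-4.6, -18, 0, 0, -1],
  ],
)

```text
t: 8.3
ee_pos: [0.5513, -0.0928, 0.3794]
eef_rot: [-0.0, 0.07, 0.998, -0.0]
force: [-0.2, -0.3, -3.0]
gripper_width: 0.157
gripper_force: 40.0
```

Call:
drive_tool(
  series=[
    [-0.6, -2.3, 0, 0, -1],
    [-1.1, -4.3, 0, 0, -1],
    [-1.6, -6.2, 0, 0, -1],
    [-2, -7.5, 0, 0, -1],
    [-2.2, -8.2, 0, 0, -1],
    [-2.2, -8.4, 0, 0, -1],
    [-2.2, -8.4, 0, 0, -1],
    [-2.2, -8.4, 0, 0, -1],
  ],
)

```text
t: 9.1
ee_pos: [0.5616, -0.176, 0.3795]
eef_rot: [-0.0, 0.069, 0.998, 0.0]
force: [-0.4, 0.3, -4.5]
gripper_width: 0.158
gripper_force: 40.0
```

```bash
python3 s.py .5617 -.177 .333; python3 -c "
from h import *
im,d=robot.read_camera('side');P=cloud('side',d)
m=(cv2.inRange(cv2.cvtColor(im,cv2.COLOR_BGR2HSV),(100,120,40),(130,255,255))>0)&(P[...,1]<0)&(P[...,1]>-.35)&(P[...,0]<.7)
print(np.median(P[m],0),cv2.minAreaRect((P[m][:,:2]*1000).astype(np.float32)))
cv2.imwrite('pics/side4.png',cv2.resize(im[50:350,200:500],(600,600)))"
```

```text
t 9.1 p [ 0.5616 -0.176   0.3795] yang 82.1 z [-0.     0.001 -1.   ] w 0.158 F [-0.4  0.3 -4.5] 39.99826669692993
shift cm [-0.02 -0.1   4.65]
[ 0.56121451 -0.16541358  0.18993504] ((574.0673828125, -159.02081298828125), (100.9911117553711, 68.59815979003906), 50.61194610595703)
```

View pics/side4.png

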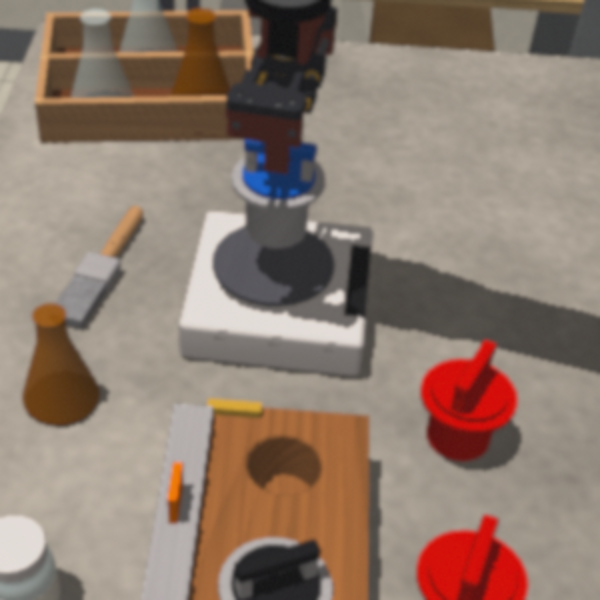

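The blue canister is upright at (277,205), centred above the pan at (273,262), and its pocket is empty. I'll lower it gently.

Call:
drive_tool(
  series=[
    [0, -0.1, 0.6, 0, -1],
    [0, -0.1, 1.3, 0, -1],
    [0, -0.1, 2, 0, -1],
    [0, -0.1, 2.6, 0, -1],
    [0, -0.1, 3.1, 0, -1],
    [0, -0.1, 3.5, 0, -1],
    [0, -0.1, 3.8, 0, -1],
    [0, -0.1, 4.1, 0, -1],
  ],
)

```text
t: 9.95
ee_pos: [0.5615, -0.1781, 0.3385]
eef_rot: [0.0, 0.07, 0.998, -0.0]
force: [0.2, 0.1, -2.7]
gripper_width: 0.16
gripper_force: 40.0
```

Call:
drive_tool(
  series=[
    [0, 0, 0.1, 0, -1],
    [0, 0, 0.2, 0, -1],
    [0, 0, 0.3, 0, -1],
    [0, 0, 0.4, 0, -1],
    [0, 0, 0.5, 0, -1],
    [0, 0, 0.55, 0, -1],
    [0, 0, 0.6, 0, -1],
    [0, 0, 0.6, 0, -1],
  ],
)

```text
t: 10.75
ee_pos: [0.5614, -0.1781, 0.3328]
eef_rot: [0.0, 0.07, 0.998, 0.0]
force: [-0.3, -0.2, -1.8]
gripper_width: 0.156
gripper_force: 40.0
```

Call:
drive_tool(
  series=[
    [0, 0, 0.05, 0, -1],
    [0, 0, 0.1, 0, -1],
    [0, 0, 0.15, 0, -1],
    [0, 0, 0.2, 0, -1],
    [0, 0, 0.2, 0, -1],
    [0, 0, 0.2, 0, -1],
    [0, 0, 0.2, 0, -1],
    [0, 0, 0.2, 0, -1],
  ],
)

```text
t: 11.55
ee_pos: [0.5615, -0.1787, 0.3324]
eef_rot: [0.001, 0.07, 0.998, -0.0]
force: [-3.4, -0.9, 10.8]
gripper_width: 0.149
gripper_force: 40.0
```

It is resting on the pan, since the force changed to +11 N. I'll ease off, release it and retreat upward.

Call:
drive_tool(
  series=[
    [0, 0, -0.1, 0, -1],
    [0, 0, -0.1, 0, -0.5],
    [0, 0, -0.1, 0, 0],
    [0, 0, -0.1, 0, 0.2],
    [0, 0, -0.1, 0, 0.2],
    [0, 0, -0.1, 0, 0.2],
    [0, 0, -0.1, 0, 0.2],
    [0, 0, -0.1, 0, 0.2],
  ],
)

```text
t: 12.35
ee_pos: [0.5614, -0.178, 0.3316]
eef_rot: [-0.0, 0.07, 0.998, 0.0]
force: [0.4, 0.3, 0.6]
gripper_width: 0.599
gripper_force: 0.0
```

Call:
drive_tool(
  series=[
    [0, 0, -0.5, 0, 0.2],
    [0, 0, -2, 0, 0.2],
    [0, 0, -4, 0, 0.2],
    [0, 0, -7, 0, 0.2],
    [0, 0, -10, 0, 0.2],
    [0, 0, -12, 0, 0.2],
    [0, 0, -13, 0, 0.2],
    [0, 0, -13, 0, 0.2],
  ],
)

```text
t: 13.15
ee_pos: [0.5615, -0.1781, 0.463]
eef_rot: [0.001, 0.07, 0.998, -0.0]
force: [-0.2, 0.5, -1.1]
gripper_width: 0.599
gripper_force: 0.0
```

```bash
python3 s.py; python3 -c "
from h import *
im,d=robot.read_camera('side');P=cloud('side',d)
h=cv2.cvtColor(im,cv2.COLOR_BGR2HSV)
m=(cv2.inRange(h,(100,120,40),(130,255,255))>0)&(P[...,1]<-.05)&(P[...,1]>-.3)&(P[...,0]<.7)&(P[...,2]>.166)&(P[...,2]<.19)
print('handle',np.median(P[m],0),cv2.minAreaRect((P[m][:,:2]*1000).astype(np.float32)))
m=(cv2.inRange(h,(3,160,150),(14,255,255))>0)&(P[...,2]>.09)&(P[...,2]<.13)&(abs(P[...,0]-.61)<.04)&(abs(P[...,1]-.157)<.05)
print('tab',cv2.minAreaRect((P[m][:,:2]*1000).astype(np.float32)))
cv2.imwrite('pics/side5.png',cv2.resize(im[50:400,200:500],(514,600)))"
```

```text
t 13.15 p [ 0.5615 -0.1781  0.463 ] yang 82.0 z [ 0.002 -0.    -1.   ] w 0.599 F [-0.2  0.5 -1.1] 0.0
handle [ 0.56278346 -0.17400591  0.17675615] ((562.5897827148438, -175.95191955566406), (16.14086151123047, 66.4412841796875), 83.51432037353516)
tab ((618.4901733398438, 158.65850830078125), (6.85777473449707, 37.41007995605469), 0.2929594814777374)
```

View pics/side5.png

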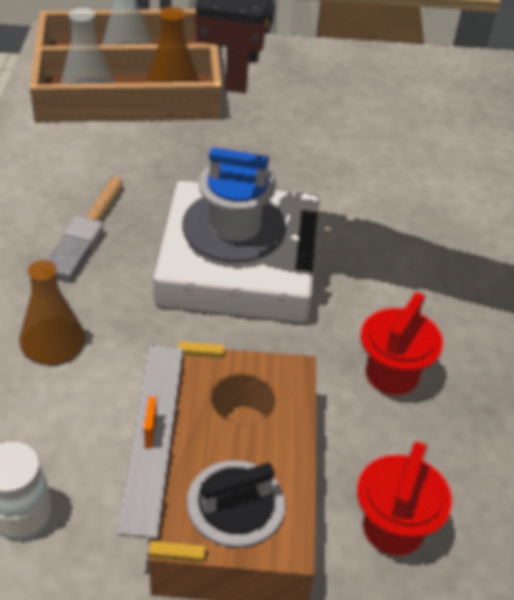

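The blue canister stands upright on the pan at (237,205), with its handle within about 2 mm of the pan's centre. The rail is back, the black canister is in its pocket at (238,500), and the gripper is clear.

```bash
python3 -c "
from bench import robot
print(robot.hand_in())"
```

```text
the job is handed in; nothing more can be done
None
```

The job is handed in, with no verdict returned: by the last camera view the blue canister stands upright about 2 mm from the pan's centre, the rail is back at its stop, the black canister is still in its pocket, and I saw no sign of the flask, jar or brush having moved.

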